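Clear the desk in front of the supply cupboard and open its door

TASK

The door of the small supply cupboard cannot be opened because two things stand in front of it. Move those onto the grey cutting mat so that the roll of tape, the glass jar and the carton all sit flat and upright on the mat, the jar set down gently, and only then swing the cupboard door wide open, to about a right angle. Nothing may be knocked against the cupboard or by its door; leave the paint tube, the ink bottle, the tin of brushes and the water bottle standing where they are.

Things in the scene. Friction and masses are not known exactly. Their poses are not given: they have to be found in the camera images.
- cupboard: White desktop cupboard, fixed, 220 deep (x) x 300 wide (y) x 220 high, with a plywood door covering its front. Origin: on the table, under the middle of the closed door's outer face; +z up; its front looks along its own -x, its body spans x = 0 to 220, y = -150 to +150.
- door_hinge (a point): Point on the door's upright hinge axis, at the cupboard's front left edge (cupboard frame x = 0, y = +150), at the handle bar's height, 190 above the table. The door panel reaches 296 from this axis, from 12 to 212 above the table, 16 thick.
- door_handle (a point): Middle of the straight part of the steel bar handle, 190 above the table. The bar is horizontal, parallel to the door, 12 thick, 90 long between its end posts, its centre line 42 out from the door's outer face, leaving a 36 gap behind the bar, and its middle 210 from the hinge along the door. It turns with the door.
- door (a joint): Door opening angle in rad: 0 closed, grows as the free edge (the cupboard's right, -y side) swings out towards the cupboard's -x; stop at 1.8. It may start slightly ajar and stays where it is left.
- mat: Grey square cutting mat with a white grid, 300 x 300 x 3 thick, fixed, flat on the table. Origin: centre of its underside, x and y along its edges, z up; things on it stand at 3 above the table.
- tape: Roll of paper tape lying flat: outer diameter 90, hole diameter 68, so a wall 11 thick, height 36, 100 g. Origin: centre of its underside; +z is the roll's axis. Too wide to grasp across; pinch its wall.
- jar: Amber glass jar with a black lid, standing, diameter 52, height 75, 200 g. Origin: centre of its underside; +z up.
- carton: Small brown carton lying flat, 110 long (its x) x 50 wide (its y) x 62 high, 200 g, with a strip of tape along the top. Origin: centre of its underside; +z up.
- tube: Bystander: aluminium paint tube standing on its white cap, diameter 35, its flat crimp 36 wide at the top, 124 high. Origin: centre of its underside, +z up.
- brush_tin: Bystander: steel tin, diameter 76, 95 high, holding brushes that reach to 211 high. Origin: centre of its underside, +z up.
- ink_bottle: Bystander: small glass ink bottle with a black dropper cap, diameter 36, 80 high, standing just outside the door's swing on its free-edge side. Origin: centre of its underside, +z up.
- bottle: Bystander: clear water bottle, diameter 64, 210 high, standing. Origin: centre of its underside, +z up.
There are look-alikes about, which are no part of the job. What is shaped like the jar but green is not meant.

How it is judged:
On the way, in this order (a step that is already met when the one before it is completed fails the run):
1. tape, jar and carton all stand released on the mat while the door is still shut (under 0.3 rad) (x of tape in the frame of mat between -0.14 and 0.14 m and y of tape in the frame of mat between -0.14 and 0.14 m and z of each of tape, jar, carton in the frame of mat below 0.012 m and angle between each of tape, jar, carton's own z axis and vertical below 0.15 rad and linear speed of each of tape, jar, carton below 0.03 m/s and contact force between the fingers and tape below 0.2 N and x of jar in the frame of mat between -0.14 and 0.14 m and y of jar in the frame of mat between -0.14 and 0.14 m and contact force between the fingers and jar below 0.2 N and x of carton in the frame of mat between -0.14 and 0.14 m and y of carton in the frame of mat between -0.14 and 0.14 m and contact force between the fingers and carton below 0.2 N and value of joint door below 0.3 rad), for 0.2 s.
2. the door is swung wide open (over 1.35 rad) (value of joint door above 1.35 rad), for 0.2 s.
At the end, for the whole second after the job is handed in: Door at rest, open over 1.35 rad; tape, jar and carton released and at rest on the mat, centres at least 10 mm inside its edges, upright within 0.15 rad; tube, tin, ink bottle and water bottle upright, within 30 mm of where they were (x of tape in the frame of mat between -0.14 and 0.14 m and y of tape in the frame of mat between -0.14 and 0.14 m and z of each of tape, jar, carton in the frame of mat below 0.012 m and angle between each of tape, jar, carton, tube, brush_tin, ink_bottle, bottle's own z axis and vertical below 0.15 rad and linear speed of each of tape, jar, carton below 0.03 m/s and contact force between the fingers and tape below 0.2 N and x of jar in the frame of mat between -0.14 and 0.14 m and y of jar in the frame of mat between -0.14 and 0.14 m and contact force between the fingers and jar below 0.2 N and x of carton in the frame of mat between -0.14 and 0.14 m and y of carton in the frame of mat between -0.14 and 0.14 m and contact force between the fingers and carton below 0.2 N and value of joint door above 1.35 rad and velocity of joint door between -0.1 and 0.1 rad/s and distance of each of tube, brush_tin, ink_bottle, bottle from where it was at the start of the episode below 0.03 m); the robot touches nothing.
It fails at once if the tube, the tin of brushes, the ink bottle or the water bottle is moved more than 30 mm or tipped (distance of any of tube, brush_tin, ink_bottle, bottle from where it was at the start of the episode above 0.03 m or angle between any of tube, brush_tin, ink_bottle, bottle's own z axis and vertical above 0.35 rad).
It fails at once if the tape, jar or carton is struck by or shoved against the cupboard or its door (over 3 N) (contact force between cupboard and tape above 3 N or contact force between cupboard and jar above 3 N or contact force between cupboard and carton above 3 N).
It fails at once if the glass jar is banged down on the mat (over 50 N) (contact force between jar and mat above 50 N).
It also fails if it takes over 72 s, if anything falls off the work surface, if the arm or the gripper's body presses on something with over 40 N, if the wrist force passes 120 N, or if a joint passes its speed limit or range.

ROBOT

A 6-joint arm with a two-finger parallel gripper is mounted at the origin on the work surface. World frame = base frame: x ahead of the robot, y to its left, z up, the work surface at z = 0. Lengths are in m, angles in rad, forces in N, time in s.
With the tool pointing down it reaches from about 0.25 to 0.725 m from the base axis. Payload 4 kg.
Tool frame: the origin (TCP) lies midway between the tips of the shut fingers; the grasp point (between the pads) lies 19 mm behind it (bot.grip_depth is the distance from the TCP to the grasp point, in m); z points along the fingers, y is the line along which they close (so a half turn about z gives the same grasp; the last joint's range is limited). The gripper opens to 85 mm and grips with 20 to 120 N. Pads are 22 mm wide; open, the fingers measure 114 mm over their backs; the gripper's body (76 mm by 85 mm) begins 54 mm behind the grasp point. The pads swing forward as they close: fully open they stand 13 mm farther back than shut.
Start: joints at [-1.297, 0.241, 0.005, 1.335, 0, 1.571], TCP at [0.135, -0.481, 0.231] pointing down, gripper open.
Joint ranges: [-2.72, 2.72], [-1.05, 1.87], [-1.09, 1.28], [-1.99, 2.15], [-1.42, 1.44], [-3.14, 3.14]. Speed limits (rad/s): [2.79, 2.79, 3.14, 3.14, 3.14, 3.14].

INTERFACE

Orientations are given as a unit quaternion [x, y, z, w].
In Python, from workcell import bot gives the robot as it stands.
- The arm moves only by the shell command python3 -m creep 'ROWS'. ROWS is JSON, one flat list of numbers, 5 for each row, row after row: the shift along the world's x, y, z in m, then the turn about the world's z in rad, then the finger opening in m, from 0 to 0.0854. In form: [x, y, z, twist, claw, x, y, z, twist, claw, ...]. A call has 1 to 10 rows; each row is the pose to reach, as a shift and turn from the pose commanded when the call began; what a row does not reach only later rows make up. A row lasts 1/12 s, in which the tool goes at most 41.7 mm and 7.16 degrees, less where a joint would pass 70% of its speed; a pose out of reach is approached as far as the arm can. A call with a gripper value outside its range is refused whole. The fingers move at their own pace and stop on an object; the grip force is fixed at half the most. Time passes only in rows, so rows that repeat a pose let the fingers close. It gives the time, the measured TCP pose, the force, the opening and the grip force at its end, in the units of the state.
- bot.get_obs(): the state, without advancing time (a new reading comes with each control period).
- bot.camera(name): name is "scene" or "top" or "wrist"; returns a dict with "pixels" (420x560x3 uint8, red, green, blue), "camera_matrix" (3x3 intrinsics, pixels), "dist_coeffs" ([k1, k2, p1, p2, k3] as OpenCV has them; the pictures are not rectified), "extrinsics" (4x4, takes a point from world to camera coordinates); the wrist camera has in their place "T_tool_cam" (4x4, takes a point from camera to tool coordinates, whose origin is the TCP and whose axes are the flange's). Camera axes: x right, y down, z forward; pixel columns grow to the right and rows downward; lengths in m; the calibration is good to about 2 mm. A picture is of the moment at which its call begins: read the wrist's pose just before it. There is no depth.
- bot.job_done(): hands the job in; it is judged then, once.
Trained networks look in the newest picture that a camera, given by its name, has taken for a name from the list of things; names that differ only in an ending like _2 or _b are one class to them, and where a whole thing is asked for, a point or a joint stands for the part that bears it (a point fixed in the world has none). Each returns a list of dicts, best first, with "score" (0 to 1); they miss things now and then, are a little off and sometimes report something else, mostly with a low value. They report only what shows in the picture. A call takes as long as a camera call. They do not tell look-alikes from the thing itself.
- bot.look_for(camera, thing): "centre" ([column, row] as shares, 0 to 1, of the picture: columns of its width, rows of its height, amid what is visible of it).
- bot.place_of(camera, thing): "centre" ([column, row] as shares, 0 to 1, of the picture: columns of its width, rows of its height: a listed point, or the origin of a listed thing).
The state is a dict: "clock": time; "joint_pos": joint angles; "joint_vel": joint speeds; "tau": joint torques, N m; "eef_pos": TCP position; "tool_rot": TCP orientation; "ft_force": force on the tool from outside, world axes, zero at the start; "ft_torque": the same for the moment, N m; "grip_width": finger opening in m; "grasp_force": force on a finger pad.
Only numpy, scipy, OpenCV 4.12 (cv2) and the standard library are available. Lean on these libraries where they do the work, as an engineer would, in place of code of your own. Each camera call takes 0.05 s, during which the arm holds its last target. There are 200 camera calls.

## Working session

There is one attempt and no reset: what is moved stays moved. The work goes in short steps, Python scripts to look and compute and a shell command to move; the robot and the scene stay as the last step left them, time stands still between calls to the robot, and variables do not carry over. Pictures are saved under pics/ and viewed, at most 10 in all, crops included, and the job is handed in when it is done.

```bash
mkdir -p pics
cat > h.py <<'E'
import numpy as np, cv2
from workcell import bot
def ray(c,uv):
    K=np.array(c["camera_matrix"]);d=np.array(c["dist_coeffs"]);T=np.array(c["extrinsics"])
    p=cv2.undistortPoints(np.array([[uv]],float),K,d)[0,0]
    R=T[:3,:3];o=-R.T@T[:3,3];return o,R.T@np.array([p[0],p[1],1])
def at(c,uv,z):
    o,d=ray(c,uv);return o+d*(z-o[2])/d[2]
def proj(c,P):
    T=np.array(c["extrinsics"]);r=cv2.Rodrigues(T[:3,:3])[0]
    return cv2.projectPoints(np.array(P,float).reshape(-1,3),r,T[:3,3],np.array(c["camera_matrix"]),np.array(c["dist_coeffs"]))[0][:,0]
E
python3 - <<'E'
from h import *
Z=dict(door_hinge=.19,door_handle=.19)
for cam in("scene","top"):
    c=bot.camera(cam);cv2.imwrite(f"pics/{cam}0.png",c["pixels"][:,:,::-1])
    T=np.array(c["extrinsics"]);print(cam,(-T[:3,:3].T@T[:3,3]).round(3))
    for n in "cupboard door_hinge door_handle mat tape jar carton tube brush_tin ink_bottle bottle".split():
        for r in bot.place_of(cam,n)[:3]:
            uv=np.array(r["centre"])*[560,420]
            print(n,round(r["score"],2),uv.round(),at(c,uv,Z.get(n,.003 if 0 else 0)).round(3))
print(bot.get_obs())
E
```

```text
scene [ 1.151 -0.757  0.856]
cupboard 0.91 [367. 261.] [0.716 0.102 0.   ]
door_hinge 0.96 [395. 170.] [0.682 0.247 0.19 ]
door_handle 0.74 [352. 205.] [0.685 0.048 0.19 ]
mat 0.79 [173. 327.] [ 0.514 -0.353  0.   ]
mat 0.55 [177. 318.] [ 0.503 -0.333  0.   ]
mat 0.46 [314. 227.] [0.531 0.124 0.   ]
tape 0.98 [176. 323.] [ 0.51  -0.343  0.   ]
tape 0.41 [321. 340.] [ 0.776 -0.17   0.   ]
jar 0.96 [316. 225.] [0.532 0.134 0.   ]
jar 0.72 [255. 247.] [ 0.469 -0.043  0.   ]
carton 0.6 [302. 264.] [ 0.598 -0.012  0.   ]
tube 0.57 [220. 238.] [ 0.374 -0.079 -0.   ]
brush_tin 0.78 [297. 170.] [0.314 0.317 0.   ]
ink_bottle 0.77 [300. 301.] [ 0.672 -0.112  0.   ]
ink_bottle 0.44 [175. 327.] [ 0.518 -0.352 -0.   ]
bottle 0.66 [318. 341.] [ 0.774 -0.175  0.   ]
top [0.48  0.004 1.277]
cupboard 0.56 [239. 152.] [0.729 0.124 0.   ]
door_hinge 0.78 [179. 156.] [0.683 0.262 0.19 ]
door_handle 0.74 [265. 152.] [0.69  0.038 0.19 ]
mat 0.66 [397. 223.] [ 0.511 -0.348  0.   ]
tape 0.56 [394. 223.] [ 0.509 -0.34   0.   ]
jar 0.82 [242. 213.] [0.545 0.117 0.   ]
jar 0.73 [298. 237.] [ 0.471 -0.053  0. 
[... 406 characters left out ...]
': array([-1.29701199e+00,  2.40591533e-01,  4.99703133e-03,  1.33520700e+00,
        6.67130388e-06,  1.57078117e+00]), 'joint_vel': array([ 6.70256849e-04, -1.08233574e-04, -3.94906470e-04,  1.12549752e-03,
       -5.99101946e-05, -4.86257179e-05]), 'tau': array([-7.40255527e-04, -3.72221088e+01,  2.52690268e+01,  1.31173816e-03,
       -5.43221165e-05,  1.46980284e-05]), 'eef_pos': array([ 0.13518905, -0.48137219,  0.23130956]), 'tool_rot': array([ 9.90643855e-01,  1.36472532e-01,  2.95160645e-06, -3.01672684e-06]), 'ft_force': array([ 0.16301688,  0.35743124, -0.09993184]), 'ft_torque': array([-0.02353345, -0.02718858, -0.01849966]), 'grasp_force': 0.0, 'grip_width': 0.08547898243077662}
```

View pics/scene0.png

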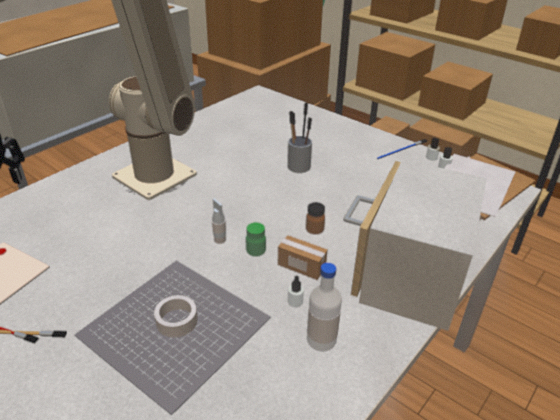

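View pics/top0.png

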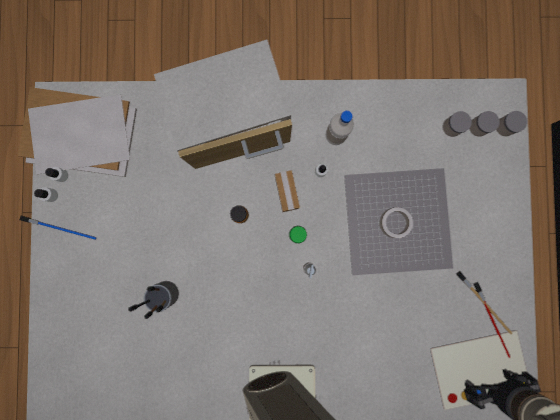

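The scene view shows the amber jar at (316,218), the green look-alike at (256,240), the carton at (302,257) and the tape already on the mat at (176,316). The top view agrees: jar (239,213), carton (287,191), handle bar about (243,150)-(284,145). Next I'll refine the poses.

Run:
```python
from h import *
c=bot.camera("top");im=c["pixels"][:,:,::-1]
s=bot.camera("scene")
cv2.imwrite("pics/crop1.png",cv2.resize(im[90:240,160:360],None,fx=4,fy=4,interpolation=cv2.INTER_CUBIC))
hsv=cv2.cvtColor(im,cv2.COLOR_BGR2HSV)
# carton: fill region
roi=np.zeros(im.shape[:2],np.uint8);roi[165:218,270:305]=1
m=((hsv[...,1]>60)&(roi>0)).astype(np.uint8);m=cv2.morphologyEx(m,cv2.MORPH_CLOSE,np.ones((9,9)))
r=cv2.minAreaRect(max(cv2.findContours(m,0,2)[0],key=cv2.contourArea));print("carton",r)
b=[at(c,p,.062) for p in cv2.boxPoints(r)];print(np.round(b,3), np.mean(b,0).round(3))
# mat
g=hsv[...,2];roi[:]=0;roi[155:290,330:470]=1
m=((g<150)&(roi>0)).astype(np.uint8);m=cv2.morphologyEx(cv2.morphologyEx(m,2,np.ones((3,3))),cv2.MORPH_CLOSE,np.ones((25,25)))
r=cv2.minAreaRect(max(cv2.findContours(m,0,2)[0],key=cv2.contourArea))
b=[at(c,p,.003) for p in cv2.boxPoints(r)];print("mat",r,np.round(b,3), np.mean(b,0).round(3))
# jar lid
for nm,cc in(("jar",(239,213)),):
    roi[:]=0;cv2.circle(roi,cc,13,1,-1);m=((g<90)&(roi>0)).astype(np.uint8)
    k=max(cv2.findContours(m,0,2)[0],key=cv2.contourArea);e=cv2.minEnclosingCircle(k);print(nm,e,at(c,e[0],.075).round(3))
```

```text
carton ((286.8999938964844, 190.70001220703125), (38.48351287841797, 17.390914916992188), 77.90524291992188)
[[ 0.653  0.017  0.062]
 [ 0.663 -0.031  0.062]
 [ 0.555 -0.053  0.062]
 [ 0.545 -0.005  0.062]] [ 0.604 -0.018  0.062]
mat ((399.5, 222.0), (134.0, 139.0), 90.0) [[ 0.717 -0.15   0.003]
 [ 0.713 -0.567  0.003]
 [ 0.314 -0.555  0.003]
 [ 0.317 -0.144  0.003]] [ 0.515 -0.354  0.003]
jar ((239.0, 214.0), 9.219644546508789) [0.537 0.118 0.075]
```

View pics/crop1.png

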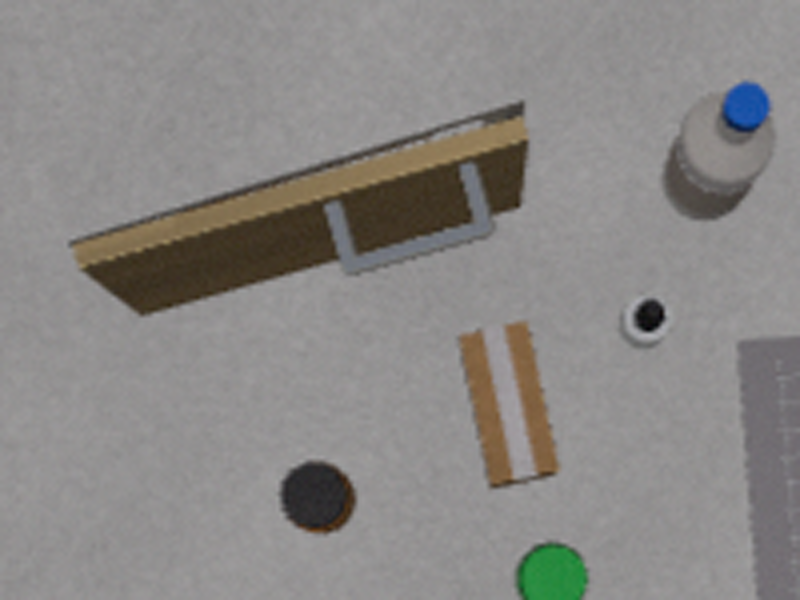

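The poses agree across methods: jar (0.537, 0.118), carton (0.604, -0.018) at yaw 0.20, tape on the mat at about (0.51, -0.342). I'll fetch the jar first.

```bash
python3 -m creep '[0.02,0.03,0.01,0,0.085, 0.04,0.06,0.02,0,0.085, 0.06,0.09,0.02,-0.02,0.085, 0.08,0.12,0.02,-0.04,0.085, 0.1,0.15,0.02,-0.07,0.085, 0.12,0.18,0.02,-0.07,0.085, 0.14,0.21,0.02,-0.07,0.085, 0.16,0.24,0.02,-0.07,0.085, 0.18,0.27,0.02,-0.07,0.085, 0.2,0.3,0.02,-0.07,0.085]'
python3 -m creep '[0.02,0.03,0,0,0.085, 0.04,0.06,0,0,0.085, 0.06,0.09,0,0,0.085, 0.08,0.12,0,0,0.085, 0.1,0.15,0,0,0.085, 0.12,0.18,0,0,0.085, 0.14,0.21,0,0,0.085, 0.16,0.24,0,0,0.085, 0.18,0.27,0,0,0.085, 0.2,0.3,0,0,0.085]'
python3 -c "
from h import *
o=bot.get_obs();print(o)
for n in('jar','ink_bottle','door_handle'):
  c=bot.camera('wrist');print(n,bot.place_of('wrist',n)[:2])
print(np.array(c['T_tool_cam']).round(3))
cv2.imwrite('pics/w1.png',c['pixels'][:,:,::-1])"
```

```text
clock: 2.13
eef_pos: [0.3358, -0.1798, 0.2516]
tool_rot: [0.995, 0.102, 0.0, 0.0]
ft_force: [0.6, -0.9, 0.6]
grip_width: 0.0851
grasp_force: 0.0
clock: 2.97
eef_pos: [0.5366, 0.117, 0.2513]
tool_rot: [0.994, 0.106, -0.0, -0.002]
ft_force: [0.6, -0.3, -0.6]
grip_width: 0.0848
grasp_force: 0.0
{'clock': 2.9667, 'joint_pos': array([0.21276908, 0.3323618 , 0.18178812, 1.42004957, 0.00349039,
       3.14166603]), 'joint_vel': array([0.44383981, 0.62551421, 0.87422367, 0.24034443, 0.02882463,
       0.01362516]), 'tau': array([ -0.12628698, -44.31551099,  23.11209619,  -0.20258951,
         0.11580488,   0.29862863]), 'eef_pos': array([0.53658565, 0.11700722, 0.25130309]), 'tool_rot': array([ 9.94348861e-01,  1.06147490e-01, -9.93283066e-05, -1.74451500e-03]), 'ft_force': array([ 0.63347907, -0.26128118, -0.64078316]), 'ft_torque': array([-0.01435649,  0.02932169, -0.12228387]), 'grasp_force': 0.0, 'grip_width': 0.08475339846904124}
jar [{'centre': [0.7077, 0.5781], 'score': 0.96}, {'centre': [0.5, 0.4026], 'score': 0.91}]
ink_bottle [{'centre': [0.9005, 0.2519], 'score': 0.76}]
door_handle []
[[ 0.    -0.955 -0.295  0.076]
 [ 1.    -0.     0.001 -0.   ]
 [-0.001 -0.295  0.955 -0.144]
 [ 0.     0.     0.     1.   ]]
```

```bash
python3 -m creep '[0,0,0,0.1,0.085, 0,0,0,0.2,0.085, 0,0,0,0.3,0.085, 0,0,0,0.3,0.085, 0,0,0,0.3,0.085]'
cat >> h.py <<'E'
from scipy.spatial.transform import Rotation as Ro
def wcam():
    o=bot.get_obs();c=bot.camera("wrist");T=np.eye(4);T[:3,:3]=Ro.from_quat(o["tool_rot"]).as_matrix();T[:3,3]=o["eef_pos"]
    c["extrinsics"]=np.linalg.inv(T@np.array(c["T_tool_cam"]));return c,o
E
python3 -c "
from h import *
c,o=wcam();print(o['eef_pos'],o['joint_pos'])
for n in('jar','carton','ink_bottle','door_handle'):
  for r in bot.place_of('wrist',n)[:2]: print(n,r,at(c,np.array(r['centre'])*[560,420],.19 if n[0]=='d' else 0).round(3))
cv2.imwrite('pics/w1.png',c['pixels'][:,:,::-1])"
```

```text
clock: 3.68
eef_pos: [0.5355, 0.1135, 0.2519]
tool_rot: [0.968, 0.25, -0.0, -0.002]
ft_force: [-0.2, -0.4, 0.9]
grip_width: 0.0851
grasp_force: 0.0
[0.53554817 0.11354107 0.25188454] [0.20725411 0.32914159 0.17873797 1.42083425 0.00299704 2.84323284]
jar {'centre': [0.6593, 0.635], 'score': 0.87} [ 0.48 -0.05  0.  ]
jar {'centre': [0.495, 0.3886], 'score': 0.83} [0.541 0.122 0.   ]
carton {'centre': [0.7198, 0.4186], 'score': 0.76} [ 0.602 -0.019  0.   ]
ink_bottle {'centre': [0.8862, 0.4014], 'score': 0.76} [ 0.668 -0.117  0.   ]
door_handle {'centre': [0.9179, 0.1574], 'score': 0.77} [0.692 0.04  0.19 ]
```

View pics/w1.png

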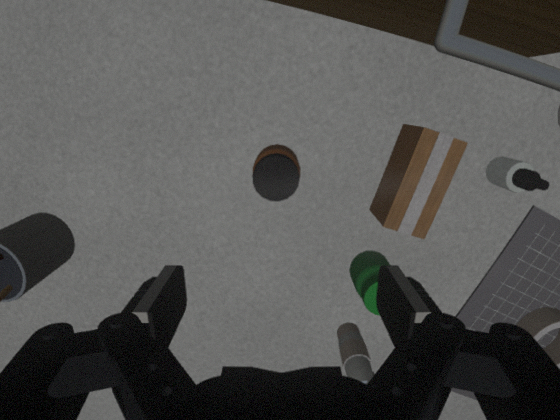

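The wrist view shows the amber jar's lid at (276,172), below and ahead of the fingers. The ink bottle (515,177), carton and green jar are all clear. I'll lower and grip.

```bash
python3 -m creep '[0.003,0.005,-0.04,0,0.085, 0.003,0.005,-0.08,0,0.085, 0.003,0.005,-0.12,0,0.085, 0.003,0.005,-0.16,0,0.085, 0.003,0.005,-0.185,0,0.085, 0.003,0.005,-0.2,0,0.085, 0.003,0.005,-0.215,0,0.085, 0.003,0.005,-0.23,0,0.085, 0.003,0.005,-0.23,0,0.085, 0.003,0.005,-0.23,0,0.085]'
python3 -m creep '[0,0,0,0,0.04, 0,0,0,0,0.04, 0,0,0,0,0.04, 0,0,0,0,0.04, 0,0,0,0,0.04, 0,0,0,0,0.04]'
```

```text
clock: 4.77
eef_pos: [0.5382, 0.1196, 0.0206]
tool_rot: [0.968, 0.252, -0.002, -0.002]
ft_force: [-0.0, 0.2, 0.5]
grip_width: 0.0849
grasp_force: 0.0
clock: 5.27
eef_pos: [0.5404, 0.1202, 0.0232]
tool_rot: [0.968, 0.252, 0.001, -0.002]
ft_force: [0.8, 0.9, 5.7]
grip_width: 0.0496
grasp_force: 63.1
```

```bash
python3 -m creep '[0,0,0.02,0,0.04, 0,0,0.05,0,0.04, 0,0,0.085,0,0.04, 0,0,0.12,0,0.04, 0,0,0.15,0,0.04, -0.01,-0.03,0.15,0,0.04, -0.02,-0.06,0.15,0,0.04, -0.03,-0.095,0.15,0,0.04, -0.04,-0.13,0.15,0,0.04, -0.05,-0.165,0.15,0,0.04]'
python3 -m creep '[-0.01,-0.035,0,0,0.04, -0.02,-0.07,0,0,0.04, -0.03,-0.105,0,0,0.04, -0.04,-0.14,0,0,0.04, -0.05,-0.17,0,0,0.04, -0.06,-0.2,0,0,0.04, -0.07,-0.215,0,0,0.04, -0.07,-0.215,0,0,0.04, -0.07,-0.215,0,0,0.04]'
python3 -c "
from h import *
c,o=wcam();print(o['eef_pos'])
for n in('jar','tape','mat'):
  for r in bot.place_of('wrist',n)[:2]: print(n,r,at(c,np.array(r['centre'])*[560,420],0).round(3))
cv2.imwrite('pics/w2.png',c['pixels'][:,:,::-1])
for k in('top','scene'):
  c=bot.camera(k)
  for n in('mat','tape'):
    for r in bot.place_of(k,n)[:2]: print(k,n,r,at(c,np.array(r['centre'])*[560,420],0).round(3))
c=bot.camera('top');print([at(c,p,.003).round(3) for p in((345,175),(444,168),(453,271),(352,274))])
"
```

```text
clock: 6.1
eef_pos: [0.488, -0.0466, 0.1715]
tool_rot: [0.968, 0.253, -0.0, -0.001]
ft_force: [0.1, -0.4, -2.6]
grip_width: 0.0498
grasp_force: 63.2
clock: 6.85
eef_pos: [0.4182, -0.2609, 0.1712]
tool_rot: [0.968, 0.251, -0.0, -0.002]
ft_force: [0.7, 0.3, -1.5]
grip_width: 0.0494
grasp_force: 63.2
[ 0.41824188 -0.26087877  0.17123242]
jar {'centre': [0.1834, 0.0405], 'score': 0.87} [ 0.476 -0.049  0.   ]
jar {'centre': [0.5034, 0.5986], 'score': 0.71} [ 0.358 -0.295  0.   ]
mat {'centre': [0.7398, 0.341], 'score': 0.91} [ 0.516 -0.35   0.   ]
top mat {'centre': [0.7102, 0.5274], 'score': 0.71} [ 0.515 -0.35   0.   ]
top tape {'centre': [0.7057, 0.5288], 'score': 0.63} [ 0.513 -0.342  0.   ]
scene mat {'centre': [0.3116, 0.781], 'score': 0.77} [ 0.52  -0.354  0.   ]
scene tape {'centre': [0.3211, 0.7621], 'score': 0.64} [ 0.511 -0.332  0.   ]
scene tape {'centre': [0.5373, 0.6257], 'score': 0.3} [ 0.595 -0.011  0.   ]
[array([ 0.656, -0.194,  0.003]), array([ 0.675, -0.491,  0.003]), array([ 0.367, -0.509,  0.003]), array([ 0.36 , -0.21 ,  0.003])]
```

View pics/w2.png

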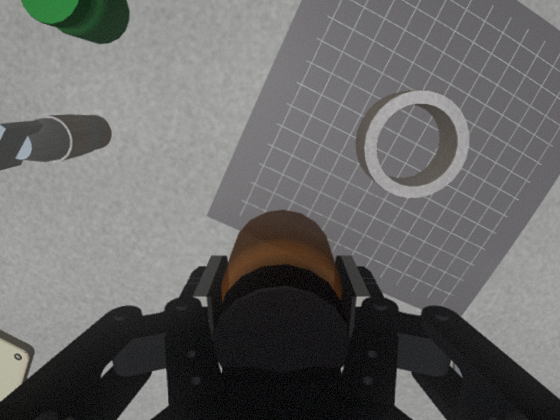

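The jar hangs upright over the mat's near-left corner. The tape is at (417,143) and the tube at (60,138), both clear. I'll lower it slowly.

```bash
python3 -m creep '[0,0,-0.03,0,0.04, 0,0,-0.06,0,0.04, 0,0,-0.09,0,0.04, 0,0,-0.115,0,0.04, 0,0,-0.13,0,0.04, 0,0,-0.135,0,0.04, 0,0,-0.139,0,0.04, 0,0,-0.142,0,0.04, 0,0,-0.144,0,0.04, 0,0,-0.144,0,0.04]'
python3 -m creep '[0,0,-0.001,0,0.04, 0,0,-0.001,0,0.04, 0,0,-0.002,0,0.04, 0,0,-0.002,0,0.04]'
```

```text
clock: 8.23
eef_pos: [0.4197, -0.2607, 0.028]
tool_rot: [0.968, 0.252, 0.0, -0.001]
ft_force: [-0.1, 0.5, -1.1]
grip_width: 0.0496
grasp_force: 63.1
clock: 8.57
eef_pos: [0.4195, -0.2607, 0.0262]
tool_rot: [0.968, 0.252, 0.0, -0.001]
ft_force: [-1.2, 0.6, 3.1]
grip_width: 0.0496
grasp_force: 63.6
```

```bash
python3 -m creep '[0,0,0,0,0.055, 0,0,0,0,0.07, 0,0,0,0,0.085, 0,0,0,0,0.085, 0,0,0.01,0,0.085, 0,0,0.03,0,0.085, 0,0,0.06,0,0.085, 0,0,0.1,0,0.085, 0,0,0.14,0,0.085, 0,0,0.18,0,0.085]'
python3 -m creep '[0.02,0.03,0,0,0.085, 0.04,0.06,0,-0.1,0.085, 0.06,0.09,0,-0.2,0.085, 0.08,0.12,0,-0.3,0.085, 0.105,0.15,0,-0.3,0.085, 0.13,0.18,0,-0.3,0.085, 0.15,0.21,0,-0.3,0.085, 0.17,0.24,0,-0.3,0.085, 0.17,0.24,0,-0.3,0.085, 0.17,0.24,0,-0.3,0.085]'
python3 -c "
from h import *
c,o=wcam();print(o['eef_pos'],o['joint_pos'][5],Ro.from_quat(o['tool_rot']).as_matrix()[:2,0])
for n in('carton','ink_bottle','door_handle'):
  for r in bot.place_of('wrist',n)[:2]: print(n,r,at(c,np.array(r['centre'])*[560,420],.19 if n[0]=='d' else 0).round(3))
im=c['pixels'][:,:,::-1].copy()
x=np.array([np.cos(.2),np.sin(.2),0]);y=np.array([-x[1],x[0],0]);p=np.array([.604,-.018,.062])
for q in proj(c,[p+a*.055*x+b*.025*y for a in(-1,1) for b in(-1,1)]): print(q); cv2.circle(im,tuple(int(v) for v in q),3,(0,0,255),-1)
cv2.imwrite('pics/w3.png',im)
"
```

```text
clock: 9.4
eef_pos: [0.4185, -0.26, 0.2077]
tool_rot: [0.968, 0.252, -0.0, -0.002]
ft_force: [1.1, 0.6, -0.4]
grip_width: 0.0853
grasp_force: 0.0
clock: 10.23
eef_pos: [0.5895, -0.0184, 0.2053]
tool_rot: [0.994, 0.107, -0.0, -0.001]
ft_force: [-0.5, -0.5, 0.0]
grip_width: 0.0848
grasp_force: 0.0
[ 0.58953488 -0.01843245  0.20532119] 2.8951671297055643 [0.97725515 0.21206659]
carton {'centre': [0.5041, 0.3983], 'score': 0.98} [ 0.602 -0.017  0.   ]
ink_bottle {'centre': [0.6979, 0.2986], 'score': 0.95} [ 0.668 -0.116  0.   ]
[310.59583537 236.65644537]
[256.56542061 235.92281285]
[315.7038075  113.78920639]
[255.6620731  112.89803171]
```

View pics/w3.png

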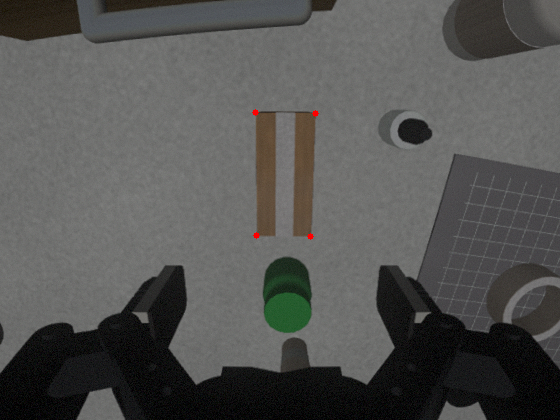

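The projected carton corners (red) match the picture exactly, and the ink bottle (408,130) and green jar are clear of the fingers. I'll lower and grip.

```bash
python3 -m creep '[0,-0.002,-0.03,0,0.085, 0,-0.002,-0.06,0,0.085, 0,-0.002,-0.09,0,0.085, 0,-0.002,-0.12,0,0.085, 0,-0.002,-0.145,0,0.085, 0,-0.002,-0.16,0,0.085, 0,-0.002,-0.175,0,0.085, 0,-0.002,-0.183,0,0.085, 0,-0.002,-0.183,0,0.085, 0,-0.002,-0.183,0,0.085]'
python3 -m creep '[0,0,0,0,0.065, 0,0,0,0,0.055, 0,0,0,0,0.04, 0,0,0,0,0.04, 0,0,0,0,0.04, 0,0,0,0,0.04, 0,0,0,0,0.04]'
```

```text
clock: 11.27
eef_pos: [0.5888, -0.0231, 0.0227]
tool_rot: [0.995, 0.104, -0.0, -0.002]
ft_force: [0.5, 0.1, -0.0]
grip_width: 0.0846
grasp_force: 0.0
clock: 11.85
eef_pos: [0.5902, -0.0222, 0.0238]
tool_rot: [0.994, 0.105, 0.001, -0.001]
ft_force: [-0.1, -0.0, 6.1]
grip_width: 0.0493
grasp_force: 63.1
```

```bash
python3 -m creep '[0,0,0.015,0,0.04, 0,0,0.04,0,0.04, 0,0,0.07,0,0.04, 0,0,0.105,0,0.04, 0,0,0.14,0,0.04, -0.01,-0.02,0.14,0,0.04, -0.01,-0.05,0.14,0,0.04, -0.01,-0.08,0.14,0,0.04, -0.01,-0.11,0.14,0,0.04, -0.01,-0.14,0.14,0,0.04]'
python3 -m creep '[0,-0.03,0,-0.05,0.04, 0,-0.06,0,-0.1,0.04, 0.003,-0.08,0,-0.16,0.04, 0.006,-0.094,0,-0.16,0.04, 0.006,-0.094,-0.03,-0.16,0.04, 0.006,-0.094,-0.06,-0.16,0.04, 0.006,-0.094,-0.09,-0.16,0.04, 0.006,-0.094,-0.115,-0.16,0.04, 0.006,-0.094,-0.125,-0.16,0.04, 0.006,-0.094,-0.13,-0.16,0.04]'
python3 -m creep '[0,0,-0.002,0,0.04, 0,0,-0.004,0,0.04, 0,0,-0.005,0,0.04, 0,0,-0.006,0,0.04, 0,0,-0.006,0,0.04]'
```

```text
clock: 12.68
eef_pos: [0.5784, -0.1632, 0.162]
tool_rot: [0.994, 0.105, -0.001, -0.002]
ft_force: [1.3, 0.5, -2.0]
grip_width: 0.0494
grasp_force: 62.5
clock: 13.52
eef_pos: [0.5829, -0.2553, 0.0293]
tool_rot: [1.0, 0.025, -0.003, -0.003]
ft_force: [0.4, -0.0, -1.3]
grip_width: 0.0493
grasp_force: 62.5
clock: 13.93
eef_pos: [0.5858, -0.2566, 0.0275]
tool_rot: [1.0, 0.025, 0.001, -0.001]
ft_force: [-0.3, -0.1, -2.1]
grip_width: 0.0497
grasp_force: 62.5
```

```bash
python3 -m creep '[0,0,-0.001,0,0.04, 0,0,-0.001,0,0.055, 0,0,-0.001,0,0.07, 0,0,-0.001,0,0.085, 0,0,-0.001,0,0.085, 0,0,0.01,0,0.085, 0,0,0.04,0,0.085, 0,0,0.08,0,0.085, 0,0,0.12,0,0.085, 0,0,0.16,0,0.085]'
python3 -m creep '[-0.03,0.01,0.04,0.1,0.06, -0.06,0.03,0.08,0.22,0.034, -0.09,0.05,0.11,0.34,0.034, -0.11,0.07,0.12,0.46,0.034, -0.12,0.09,0.12,0.58,0.034, -0.13,0.11,0.12,0.7,0.034, -0.14,0.13,0.12,0.82,0.034, -0.14,0.15,0.12,0.94,0.034, -0.14,0.15,0.12,1.06,0.034, -0.14,0.15,0.12,1.18,0.034]'
python3 - <<'E'
from h import *
o=bot.get_obs();print(o['eef_pos'],o['joint_pos'])
for k in('top','scene'):
  c=bot.camera(k);im=c['pixels'][:,:,::-1]
  for n in('door_hinge','door_handle','cupboard','mat','tape','jar','carton','ink_bottle'):
    for r in bot.place_of(k,n)[:2]: print(k,n,round(r['score'],2),at(c,np.array(r['centre'])*[560,420],.19 if n[:4]=='door' else 0).round(3))
  if k=='top':
    A=np.array([(77,266),(524,141),(70,243),(522,103),(354,268),(487,232)])/4+[160,90]
    for p,z in zip(A,(.212,.212,.22,.22,.19,.19)): print(at(c,p,z).round(3))
  else: cv2.imwrite('pics/s2.png',im)
E
```

```text
clock: 14.77
eef_pos: [0.5846, -0.2561, 0.1887]
tool_rot: [1.0, 0.025, -0.0, -0.002]
ft_force: [1.4, -0.3, -0.7]
grip_width: 0.0852
grasp_force: 0.0
clock: 15.6
eef_pos: [0.4446, -0.1052, 0.3077]
tool_rot: [0.814, 0.58, -0.0, -0.001]
ft_force: [0.1, -0.0, -0.1]
grip_width: 0.0338
grasp_force: 0.0
[ 0.44463384 -0.10517328  0.30773493] [-2.32507512e-01  1.34772328e-01  7.11731173e-02  1.50842158e+00
  3.57583452e-04  1.67107734e+00]
top door_hinge 0.85 [0.678 0.261 0.19 ]
top door_handle 0.69 [ 0.583 -0.219  0.19 ]
top door_handle 0.64 [0.69  0.039 0.19 ]
top cupboard 0.79 [0.717 0.112 0.   ]
top cupboard 0.64 [ 0.517 -0.341  0.   ]
top mat 0.69 [ 0.524 -0.352  0.   ]
top tape 0.86 [ 0.514 -0.345  0.   ]
top tape 0.29 [0.724 0.123 0.   ]
top jar 0.7 [ 0.478 -0.051  0.   ]
top jar 0.37 [ 0.38  -0.082  0.   ]
top ink_bottle 0.56 [ 0.665 -0.11   0.   ]
[0.677 0.255 0.212]
[ 0.754 -0.027  0.212]
[0.69  0.258 0.22 ]
[ 0.777 -0.026  0.22 ]
[0.678 0.082 0.19 ]
[ 0.701 -0.003  0.19 ]
scene door_hinge 0.88 [0.68  0.252 0.19 ]
scene door_handle 0.84 [0.689 0.045 0.19 ]
scene cupboard 0.61 [ 0.716  0.111 -0.   ]
scene mat 0.86 [ 0.524 -0.352 -0.   ]
scene tape 0.91 [ 0.513 -0.332  0.   ]
scene jar 0.57 [ 0.409 -0.259 -0.   ]
scene jar 0.56 [ 0.471 -0.044  0.   ]
scene carton 0.68 [ 0.598 -0.257  0.   ]
scene ink_bottle 0.3 [ 0.517 -0.355  0.   ]
```

View pics/s2.png

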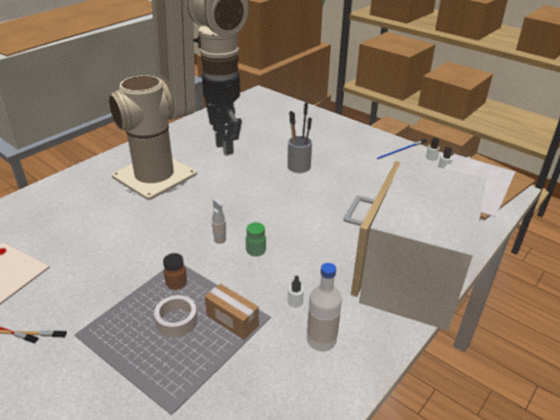

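All three items stand on the mat: jar (175,270), tape (175,316), carton (232,310). The door is nearly shut, with the handle at about (0.691, 0.040, 0.19), the hinge at about (0.679, 0.256) and the door direction at about -1.305 rad. To keep the last joint in range, I'll turn the tool +3.73 rad on the way to the handle.

```bash
python3 -m creep '[0.01,0.01,0,0.124,0.034, 0.02,0.02,0,0.248,0.034, 0.03,0.03,0,0.372,0.034, 0.04,0.04,0,0.496,0.034, 0.05,0.05,0,0.62,0.034, 0.06,0.06,0,0.744,0.034, 0.07,0.07,0,0.868,0.034, 0.08,0.08,0,0.992,0.034, 0.09,0.09,0,1.116,0.034, 0.1,0.1,0,1.24,0.034]'
python3 -m creep '[0.01,0.005,0,0.124,0.034, 0.02,0.01,0,0.248,0.034, 0.03,0.015,0,0.372,0.034, 0.04,0.02,0,0.496,0.034, 0.05,0.025,0,0.62,0.034, 0.06,0.03,0,0.744,0.034, 0.07,0.035,0,0.868,0.034, 0.08,0.04,0,0.992,0.034, 0.09,0.045,0,1.116,0.034, 0.1,0.045,0,1.24,0.034]'
python3 -m creep '[0.005,0,0,0.124,0.034, 0.01,0,0,0.248,0.034, 0.015,0,0,0.372,0.034, 0.02,0,0,0.496,0.034, 0.025,0,0,0.62,0.034, 0.03,0,0,0.744,0.034, 0.035,0,0,0.868,0.034, 0.04,0,0,0.992,0.034, 0.045,0,0,1.116,0.034, 0.045,0,0,1.24,0.034]'
python3 - <<'E'
from h import *
c,o=wcam();R=Ro.from_quat(o['tool_rot']).as_matrix();print(o['eef_pos'],o['joint_pos'],R[:2,0])
for r in bot.place_of('wrist','door_handle')[:2]: print(r,at(c,np.array(r['centre'])*[560,420],.19).round(3))
im=c['pixels'][:,:,::-1].copy()
u=np.array([.262,-.965,0]);m=np.array([.691,.040,.19])
for q in proj(c,[m-.045*u,m,m+.045*u]): cv2.circle(im,tuple(int(v) for v in q),3,(0,0,255),-1)
cv2.imwrite('pics/w4.png',im)
E
```

```text
clock: 17.33
eef_pos: [0.5455, -0.0057, 0.3062]
tool_rot: [0.327, 0.945, -0.002, -0.001]
ft_force: [0.8, -1.1, 1.1]
grip_width: 0.0341
grasp_force: 0.0
clock: 18.17
eef_pos: [0.6455, 0.0398, 0.306]
tool_rot: [-0.284, 0.959, -0.001, 0.0]
ft_force: [-0.4, 0.0, 0.2]
grip_width: 0.0338
grasp_force: 0.0
clock: 19.0
eef_pos: [0.6907, 0.0387, 0.3054]
tool_rot: [0.788, -0.616, 0.001, -0.001]
ft_force: [-0.4, -1.2, 0.9]
grip_width: 0.0342
grasp_force: 0.0
[0.69070786 0.03869708 0.30535004] [ 5.57273956e-02  6.75857173e-01  8.73477535e-01  1.76597760e+00
  5.45557796e-04 -1.75874079e+00] [ 0.24126837 -0.97045843]
{'centre': [0.4982, 0.4826], 'score': 0.79} [0.693 0.04  0.19 ]
```

View pics/w4.png

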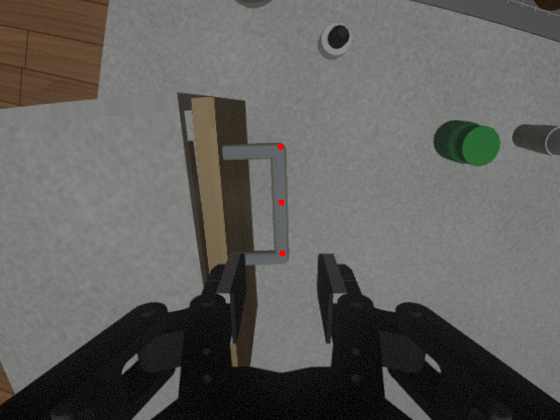

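The bar spans (279,148)-(282,258), aligned with my prediction (red) and centred between the fingers. I'll lower over it.

```bash
python3 -m creep '[0.001,0.001,-0.03,0,0.034, 0.001,0.001,-0.06,0,0.034, 0.001,0.001,-0.08,0,0.034, 0.001,0.001,-0.095,0,0.034, 0.001,0.001,-0.105,0,0.034, 0.001,0.001,-0.115,0,0.034, 0.001,0.001,-0.125,0,0.034, 0.001,0.001,-0.135,0,0.034, 0.001,0.001,-0.137,0,0.034, 0.001,0.001,-0.137,0,0.034]'
python3 - <<'E'
import numpy as np
h=np.array([.679,.256]);p0=np.array([.691,.040])
for s in(0,.25,.5,.75,1,1.25,1.5,1.55):
    c,n=np.cos(-s),np.sin(-s);print(s,(np.array([[c,-n],[n,c]])@(p0-h)+h-p0).round(3))
E
```

```text
clock: 19.93
eef_pos: [0.6907, 0.0397, 0.1685]
tool_rot: [0.786, -0.618, 0.0, -0.001]
ft_force: [0.6, 0.6, 0.0]
grip_width: 0.034
grasp_force: 0.0
0 [0. 0.]
0.25 [-0.054  0.004]
0.5 [-0.105  0.021]
0.75 [-0.15  0.05]
1 [-0.187  0.089]
1.25 [-0.213  0.137]
1.5 [-0.227  0.189]
1.55 [-0.228  0.2  ]
```

```bash
python3 -m creep '[-0.011,0,0,-0.05,0.034, -0.022,0.001,0,-0.1,0.034, -0.033,0.002,0,-0.15,0.034, -0.043,0.003,0,-0.2,0.034, -0.054,0.004,0,-0.25,0.034, -0.065,0.006,0,-0.3,0.034, -0.075,0.009,0,-0.35,0.034, -0.085,0.013,0,-0.4,0.034, -0.095,0.017,0,-0.45,0.034, -0.105,0.021,0,-0.5,0.034]'
python3 -c "
from h import *
c=bot.camera('top');print(bot.place_of('top','door_handle')[:2])
for r in bot.place_of('top','door_handle')[:2]: print(at(c,np.array(r['centre'])*[560,420],.19).round(3))
print(bot.get_obs()['joint_pos'])"
```

```text
clock: 20.77
eef_pos: [0.5867, 0.0607, 0.1708]
tool_rot: [-0.607, 0.794, -0.002, 0.002]
ft_force: [1.0, -0.3, -0.8]
grip_width: 0.0341
grasp_force: 0.5
[{'centre': [0.6573, 0.6043], 'score': 0.57}]
[ 0.428 -0.22   0.19 ]
[ 1.04197955e-01  4.44132424e-01  1.37205243e-01  1.25868115e+00
 -1.19504843e-03 -1.20578781e+00]
```

```bash
python3 -m creep '[-0.009,0.005,0,-0.05,0.034, -0.018,0.01,0,-0.1,0.034, -0.028,0.016,0,-0.15,0.034, -0.037,0.022,0,-0.2,0.034, -0.045,0.029,0,-0.25,0.034, -0.053,0.036,0,-0.3,0.034, -0.061,0.043,0,-0.35,0.034, -0.068,0.051,0,-0.4,0.034, -0.075,0.059,0,-0.45,0.034, -0.082,0.068,0,-0.5,0.034]'
python3 -m creep '[-0.006,0.009,0,-0.05,0.034, -0.012,0.018,0,-0.1,0.034, -0.017,0.028,0,-0.15,0.034, -0.022,0.038,0,-0.2,0.034, -0.026,0.048,0,-0.25,0.034, -0.03,0.058,0,-0.3,0.034, -0.033,0.068,0,-0.35,0.034, -0.036,0.079,0,-0.4,0.034, -0.038,0.09,0,-0.45,0.034, -0.04,0.1,0,-0.5,0.034]'
python3 -c "
from h import *
print(bot.get_obs()['joint_pos'])
c=bot.camera('scene');cv2.imwrite('pics/s3.png',c['pixels'][:,:,::-1])
for r in bot.place_of('scene','door_handle')[:2]: print(at(c,np.array(r['centre'])*[560,420],.19).round(3))"
```

```text
clock: 21.75
eef_pos: [0.5051, 0.1285, 0.17]
tool_rot: [-0.392, 0.92, -0.002, 0.001]
ft_force: [0.8, -0.1, 0.7]
grip_width: 0.0339
grasp_force: 0.4
clock: 22.58
eef_pos: [0.4651, 0.2292, 0.1699]
tool_rot: [-0.153, 0.988, -0.002, 0.001]
ft_force: [1.7, -0.4, -1.2]
grip_width: 0.0343
grasp_force: 0.6
[ 0.46019688  0.31084006 -0.0632378   1.19566559 -0.00395526  0.15344206]
[0.457 0.215 0.19 ]
```

View pics/s3.png

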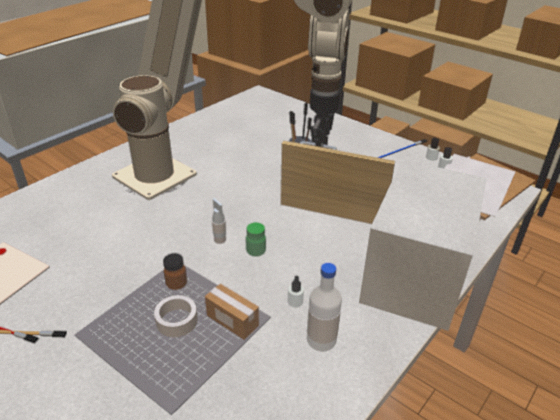

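The door now stands at about a right angle, its edge-on panel at (283,180)-(390,190). I'll pull slightly further, centre the fingers on the bar, lift off and retreat.

```bash
python3 -m creep '[-0.001,0.006,0,-0.03,0.034, -0.002,0.012,0,-0.06,0.034, -0.002,0.012,0,-0.06,0.034, -0.002,0.008,0,-0.06,0.034, -0.002,0.002,0,-0.06,0.034, -0.002,0.002,0,-0.06,0.034, -0.002,0.002,0.01,-0.06,0.034, -0.002,0.002,0.03,-0.06,0.034, -0.002,0.002,0.06,-0.06,0.034, -0.002,0.002,0.09,-0.06,0.034]'
python3 -m creep '[0,0,0.03,0,0.034, 0,0,0.06,0,0.034, -0.02,-0.03,0.07,0,0.034, -0.04,-0.06,0.07,0,0.034, -0.05,-0.09,0.07,0,0.034, -0.06,-0.12,0.07,0,0.034, -0.06,-0.15,0.07,0,0.034, -0.06,-0.18,0.07,0,0.034, -0.06,-0.2,0.07,0,0.034, -0.06,-0.2,0.07,0,0.034]'
python3 - <<'E'
from h import *
for k in('top','scene'):
  c=bot.camera(k);im=c['pixels'][:,:,::-1]
  for n in('door_hinge','door_handle','jar','carton','tape'):
    for r in bot.place_of(k,n)[:2]: print(k,n,round(r['score'],2),at(c,np.array(r['centre'])*[560,420],.19 if n[:4]=='door' else 0).round(3))
  if k=='top':cv2.imwrite('pics/t4.png',im)
E
```

```text
clock: 23.52
eef_pos: [0.4615, 0.2301, 0.2604]
tool_rot: [-0.124, 0.992, -0.002, -0.001]
ft_force: [1.0, -0.3, 0.2]
grip_width: 0.0336
grasp_force: 0.0
clock: 24.35
eef_pos: [0.4017, 0.0277, 0.3305]
tool_rot: [-0.122, 0.993, -0.002, 0.001]
ft_force: [0.5, -0.1, 0.3]
grip_width: 0.034
grasp_force: 0.0
top door_hinge 0.87 [0.674 0.248 0.19 ]
top door_handle 0.59 [0.462 0.225 0.19 ]
top jar 0.74 [ 0.426 -0.267  0.   ]
top jar 0.52 [ 0.472 -0.045  0.   ]
top carton 0.59 [ 0.598 -0.257  0.   ]
top tape 0.58 [ 0.517 -0.34   0.   ]
scene door_hinge 0.63 [0.676 0.248 0.19 ]
scene door_hinge 0.2 [ 0.775 -0.257  0.19 ]
scene door_handle 0.76 [0.454 0.231 0.19 ]
scene jar 0.71 [0.548 0.533 0.   ]
scene jar 0.68 [ 0.417 -0.256  0.   ]
scene carton 0.8 [ 0.593 -0.256  0.   ]
scene tape 0.9 [ 0.509 -0.335 -0.   ]
scene tape 0.49 [ 0.414 -0.254  0.   ]
```

View pics/t4.png

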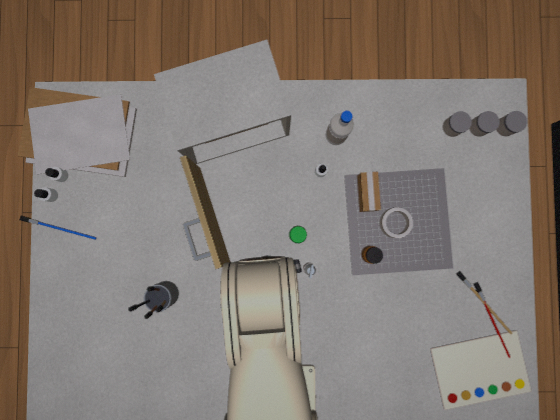

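The door (180,155)-(218,265) is at about a right angle. Carton (370,190), tape (397,222) and jar (373,255) are on the mat, the bystanders are in place and the arm is clear.

```bash
python3 -c "
from workcell import bot
print(bot.job_done())"
```

```text
the job is handed in; nothing more can be done
None
```

I moved the jar and carton onto the mat with the tape, swung the cupboard door open to about 1.5 rad, and handed the job in at about 24 s of the 72 s limit; no verdict was returned.

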